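Weigh the spice jar that stands beside the garlic

ROBOT

A 6-joint arm with a two-finger parallel gripper is mounted at the origin on a cart in front of the work surface, level with it; the furniture and walls round the work are solid. World frame = base frame: x ahead of the robot, y to its left, z up, the work surface at z = 0. Lengths are in m, angles in degrees, forces in N, time in s.
With the tool pointing down it reaches from about 0.325 to 0.9 m from the base axis. Payload 3.5 kg.
Tool frame: the origin (TCP) lies at the very end of the fingers, on their centre line; the grasp point (between the pads) lies behind it (grip_point_offset is the z of the grasp point in the tool frame, in m); z points along the fingers, y is the line along which they close (so a half turn about z gives the same grasp; the last joint's range is limited). The gripper opens to 85 mm and grips with 20 to 120 N. Pads are 22 mm wide; open, the fingers measure 114 mm over their backs; the gripper's body (76 mm by 85 mm) begins 54 mm behind the grasp point. The pads swing forward as they close: fully open they stand 13 mm farther back than shut.
Start: joints at [60.596, 15.837, -1.513, 72.651, 0, 84.076], TCP at [0.249, 0.573, 0.231] pointing down, gripper open.
Joint ranges: [-178.77, 178.77], [-48.84, 107.48], [-61.69, 71.31], [-111.58, 123.2], [-90, 87.43], [-180, 180]. Speed limits (degrees/s): [147.25, 147.25, 180, 180, 180, 180].

INTERFACE

Orientations are given as a 3x3 rotation matrix whose columns are the frame's x, y, z axes.
In Python, from plant import reach, movel, movej, set_gripper, wait, inverse_kinematics, get_image, MotionError, close_job, current_clock, current_qpos, current_dq, current_tau, current_ee_pos, current_tool_rot, current_contact_force, current_moment, current_opening, current_grip_force, grip_point_offset gives the robot as it stands. The module is installed in compiled form; this text tells all that it offers. Calls block until the motion is done:
- reach(position, orientation): joint-space move of the TCP to a pose.
- movel(position, rot=None, feed=0.15, threshold=None): straight line of the TCP; rot=None keeps the orientation; feed is the mean speed in m/s. With threshold (N) it stops when the force on the tool has changed by that much, and returns True; else False.
- movej(angles): joint-space move.
- set_gripper(opening): finger opening in m; the grip force is fixed at half the most; returns when the fingers have stopped.
- wait(seconds).
- inverse_kinematics(position, orientation): joint angles nearest the present ones, or None.
- get_image(name): name is "scene" or "top" or "wrist"; returns a dict with "img" (420x560x3 uint8, red, green, blue), "camera_matrix" (3x3 intrinsics, pixels), "R" (3x3) and "t" (3): a world point X has camera coordinates R X + t; the wrist camera has in their place "hand_eye" (4x4, takes a point from camera to tool coordinates, whose origin is the TCP and whose axes are the flange's). Camera axes: x right, y down, z forward; pixel columns grow to the right and rows downward; lengths in m; the calibration is good to about 2 mm. A picture is of the moment at which its call begins: read the wrist's pose just before it. There is no depth.
A pose or a line that the arm cannot do raises MotionError and nothing moves.
- close_job(): hands the job in; it is judged then, once.
Readings, each from a call of its own:
- current_clock(): time.
- current_qpos(): joint angles.
- current_dq(): joint speeds.
- current_tau(): joint torques, N m.
- current_ee_pos(): TCP position.
- current_tool_rot(): TCP orientation.
- current_contact_force(): force on the tool from outside, world axes, zero at the start.
- current_moment(): the same for the moment, N m.
- current_opening(): finger opening in m.
- current_grip_force(): force on a finger pad.
Only numpy, scipy, OpenCV 4.12 (cv2) and the standard library are available. Lean on these libraries where they do the work, as an engineer would, in place of code of your own. Each camera call takes 0.05 s, during which the arm holds its last target. There are 200 camera calls.

TASK

I want to see how much spice is left: of the two spice jars on the stove top (not those on the counter behind it), take the one that stands right beside the garlic bulb and set it upright in the middle of the round pan of the kitchen scale, then let go. Set it down gently, so that the pan is never driven down onto its stop, and leave the other spice jar on the stove and the garlic where they are.

Things in the scene. Friction and masses are not known exactly. Their poses are not given: they have to be found in the camera images.
- jar_mid (a point): the spice jar to weigh: upright cylinder, 41 mm in diameter, 105 mm tall, dark cap, about 0.11 kg, standing on the stove top with the only garlic bulb on the stove about 100 mm from it (centre to centre) on its left (+y) side. The point is its centre, half-way up (52.5 mm above its foot); z along its axis, upward
- pan_top (a point): centre of the top face of the scale's round flat steel pan, 132 mm in diameter, z upward, 64 mm above the stove top when empty; a thin ring 62 mm in diameter is drawn round the middle. The scale (about 200 mm deep, 145 mm wide, its dial turned to the robot's side) stands firmly and does not slide
- pan (a joint): how far the pan is pressed down, m: 0 empty, 0.020 on its stop. It rides straight down on a spring, about 3.3 mm per newton, so the jar alone presses it down 2.5 to 5 mm
- jar2_mid (a point): the other spice jar, same size and shape, to be left alone; a 74 mm tall steel tumbler stands about 100 mm to its left (+y). The point is its centre, half-way up (52.5 mm above its foot)
- garlic_mid (a point): the garlic bulb, 53 mm wide and 53 mm tall, to be left alone; the point is its centre, half-way up (26.5 mm above the stove top)
Things that resemble listed ones, but are neither listed nor needed, are in the scene too. What is shaped like the part that bears jar_mid but purple is not meant.

How it is judged (in metres and radians):
At the end, for the whole second after the job is handed in: The spice jar that stood beside the garlic stands upright (within 7 degrees) and at rest on the scale's pan, its axis within 15 mm of the pan's centre, its weight on the pan (horizontal distance between jar_mid and pan_top below 0.015 m and angle between jar_mid's own z axis and vertical below 0.12 rad and z of jar_mid in the frame of pan_top between 0.046 and 0.059 m and value of joint pan above 0.001 m and linear speed of jar below 0.02 m/s); the robot touches nothing.
It fails at once if the pan is driven down onto its stop (pressed more than 18.5 mm) (value of joint pan above 0.0185 m).
It fails at once if the other spice jar is moved by more than 25 mm (distance of jar2_mid from where it was at the start of the episode above 0.025 m).
It fails at once if the garlic is moved by more than 25 mm (distance of garlic_mid from where it was at the start of the episode above 0.025 m).
It also fails if it takes over 40 s, if anything falls off the work surface, if the arm or the gripper's body presses on something with over 40 N, if the wrist force passes 120 N, or if a joint passes its speed limit or range.

## Working session

There is one attempt and no reset: what is moved stays moved. The work goes in short steps, each a Python script; the robot and the scene stay as the last script left them, time stands still between calls to the robot, and variables do not carry over. Pictures are saved under pics/ and viewed, at most 10 in all, crops included, and the job is handed in when it is done.

```bash
mkdir -p pics; python3 - <<'E'
from plant import *
import cv2,numpy as np,pickle
d={}
for n in("scene","top"):
    g=get_image(n); d[n]=g
    cv2.imwrite(f"pics/{n}0.png",g["img"][:,:,::-1])
    print(n,g["camera_matrix"],g["R"],g["t"],-np.array(g["R"]).T@g["t"])
pickle.dump(d,open("d.pkl","wb"))
print(current_clock(),grip_point_offset() if callable(grip_point_offset) else grip_point_offset, current_tool_rot())
E
```

```text
scene [[423.47590284   0.         277.60116565]
 [  0.         423.47590284 215.83986975]
 [  0.           0.           1.        ]] [[ 0.83353811 -0.55204671 -0.02141604]
 [-0.39303555 -0.56531222 -0.72522076]
 [ 0.38824898  0.6129164  -0.68818327]] [-0.37558417  0.33823307  0.61735119] [ 0.20631537 -0.39451739  0.66210088]
top [[425.08263478   0.         281.9895695 ]
 [  0.         425.08263478 211.45737765]
 [  0.           0.           1.        ]] [[ 0.01967254 -0.99957792  0.02137679]
 [-0.9816982  -0.02336267 -0.18900483]
 [ 0.18942447 -0.01726735 -0.98174345]] [0.092551   0.53713813 0.80534228] [0.37293529 0.11896705 0.89018277]
0.1 -0.0187 [[-9.17215109e-01  3.98391023e-01 -1.01829642e-03]
 [ 3.98392260e-01  9.17213413e-01 -1.77807046e-03]
 [ 2.25627826e-04 -2.03655450e-03 -9.99997901e-01]]
```

View pics/scene0.png

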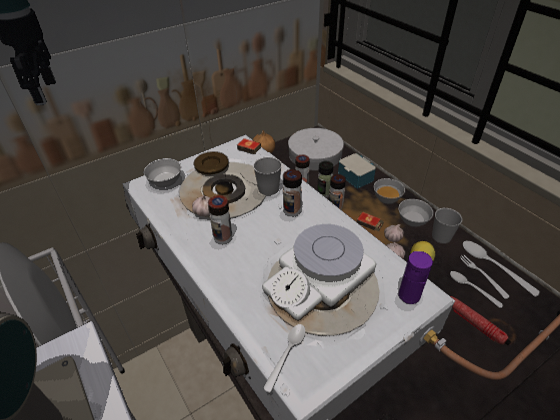

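View pics/top0.png

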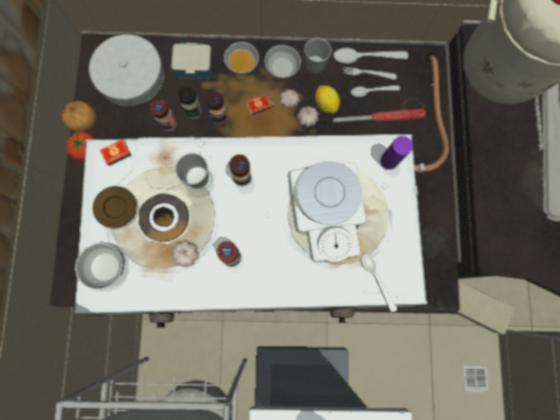

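The target jar, next to the garlic, is at scene (221,218) and top (228,252). The other jar, beside the tumbler, is at scene (291,193) and top (239,170). The pan is at scene (329,250) and top (329,192). I'll enlarge both for pixel readings.

```bash
python3 - <<'E'
import cv2,pickle,numpy as np
d=pickle.load(open("d.pkl","rb"))
def crop(n,u0,v0,w,h,s): return cv2.resize(d[n]["img"][v0:v0+h,u0:u0+w,::-1],None,fx=s,fy=s,interpolation=cv2.INTER_CUBIC)
a=crop("scene",190,180,200,100,4); b=crop("top",170,155,200,115,4)
cv2.imwrite("pics/c1.png",a);cv2.imwrite("pics/c2.png",b)
E
```

```text
(no output)
```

View pics/c1.png

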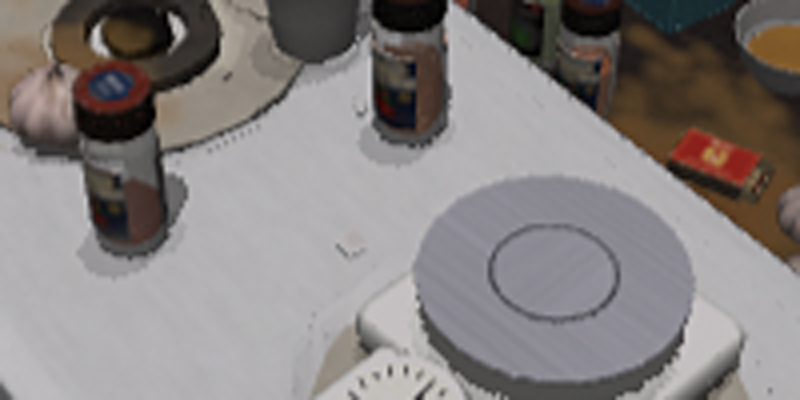

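View pics/c2.png

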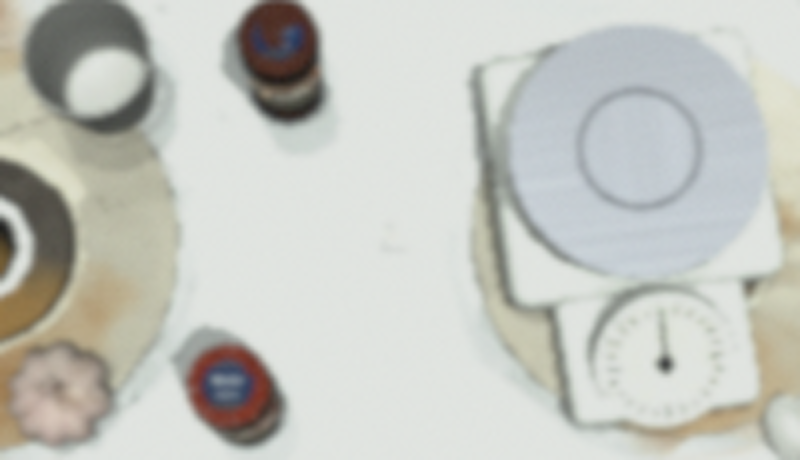

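c1: jar cap top centre is (115,86) and pan ring centre (554,272). c2: cap top centre is (229,385), ring (640,149), garlic (60,391) and jar 2 cap (280,40).

```bash
cat > h.py <<'E'
import numpy as np
def ray(g,p):
    K,R,t=map(np.array,(g["camera_matrix"],g["R"],g["t"]))
    d=R.T@np.linalg.solve(K,[*p,1]); return -R.T@t,d/np.linalg.norm(d)
def tri(rs):
    A=sum(np.eye(3)-np.outer(d,d) for o,d in rs); b=sum((np.eye(3)-np.outer(d,d))@o for o,d in rs)
    x=np.linalg.solve(A,b); return x,[np.linalg.norm(np.cross(x-o,d)) for o,d in rs]
def wristray(g,pos,rot,p):
    H=np.array(g["hand_eye"]); d=rot@H[:3,:3]@np.linalg.solve(g["camera_matrix"],[*p,1])
    return pos+rot@H[:3,3],d/np.linalg.norm(d)
def onz(r,z): return r[0]+r[1]*(z-r[0][2])/r[1][2]
E
python3 - <<'E'
import pickle,numpy as np
from h import *
np.set_printoptions(precision=4,suppress=True)
d=pickle.load(open("d.pkl","rb"))
S=lambda p:ray(d["scene"],(190+p[0]/4-.4,180+p[1]/4-.4)); T=lambda p:ray(d["top"],(170+p[0]/4-.4,155+p[1]/4-.4))
print("cap",tri([S((115,86)),T((229,385))])); print("ring",tri([S((554,272)),T((640,149))]))
print("garlic",onz(T((60,391)),.035),"jar2",onz(T((280,40)),.105))
print("foot jar", onz(S((130,238)),0))
print("tumbler",onz(T((88,30)),.074))
from plant import *
import itertools
c=tri([S((115,86)),T((229,385))])[0]; p=tri([S((554,272)),T((640,149))])[0]
for a in range(-90,91,30):
    s,co=np.sin(np.radians(a)),np.cos(np.radians(a))
    R=np.array([[co,s,0],[s,-co,0],[0,0,-1.]])
    print(a,[ (None if q is None else np.round(q)) for q in (inverse_kinematics([*x[:2],z],R) for x,z in((c,.05),(c,.25),(p,.13),(p,.25)))])
E
```

```text
cap (array([0.4479, 0.2055, 0.1041]), [np.float64(0.0003289958288828131), np.float64(0.0003289958288829396)])
ring (array([0.5741, 0.0101, 0.0646]), [np.float64(0.0003619419795148332), np.float64(0.00036194197951475344)])
garlic [0.4499 0.2973 0.035 ] jar2 [0.614  0.1883 0.105 ]
foot jar [0.4413 0.2028 0.    ]
tumbler [0.6262 0.2865 0.074 ]
-90 [array([ 17.,  12., -30.,  47.,   0., -73.]), array([ 17.,   2., -16.,  72.,   0., -73.]), array([ -5.,  15., -16.,  60.,   0., -95.]), array([ -5.,  10.,  -6.,  73.,   0., -95.])]
-60 [array([  17.,   12.,  -30.,   47.,    0., -103.]), array([  17.,    2.,  -16.,   72.,    0., -103.]), array([  -5.,   15.,  -16.,   60.,    0., -125.]), array([  -5.,   10.,   -6.,   73.,    0., -125.])]
-30 [array([  17.,   12.,  -30.,   47.,    0., -133.]), array([  17.,    2.,  -16.,   72.,    0., -133.]), array([  -5.,   15.,  -16.,   60.,    0., -155.]), array([  -5.,   10.,   -6.,   73.,    0., -155.])]
0 [array([  17.,   12.,  -30.,   47.,    0., -163.]), array([  17.,    2.,  -16.,   72.,    0., -163.]), array([ -5.,  15., -16.,  60.,   0., 175.]), array([ -5.,  10.,  -6.,  73.,   0., 175.])]
30 [array([ 17.,  12., -30.,  47.,   0., 167.]), array([ 17.,   2., -16.,  72.,   0., 167.]), array([ -5.,  15., -16.,  60.,   0., 145.]), array([ -5.,  10.,  -6.,  73.,   0., 145.])]
60 [array([ 17.,  12., -30.,  47.,   0., 137.]), array([ 17.,   2., -16.,  72.,   0., 137.]), array([ -5.,  15., -16.,  60.,   0., 115.]), array([ -5.,  10.,  -6.,  73.,   0., 115.])]
90 [array([ 17.,  12., -30.,  47.,   0., 107.]), array([ 17.,   2., -16.,  72.,   0., 107.]), array([ -5.,  15., -16.,  60.,   0.,  85.]), array([-5., 10., -6., 73.,  0., 85.])]
```

```bash
python3 - <<'E'
from plant import *
import cv2,numpy as np,pickle
R=np.array([[0,1,0],[1,0,0],[0,0,-1.]])
reach([.448,.2055,.23],R); wait(.2)
p,r=np.array(current_ee_pos()),np.array(current_tool_rot())
g=get_image("wrist"); pickle.dump((g,p,r),open("w.pkl","wb"))
print(p,current_clock(),g["hand_eye"])
cv2.imwrite("pics/w1.png",g["img"][:,:,::-1])
E
```

```text
[0.44790207 0.20630676 0.2299998 ] 1.8917 [[ 5.66124067e-04 -9.58572865e-01 -2.84846876e-01  7.22545935e-02]
 [ 9.99999833e-01  5.75145984e-04  5.19740255e-05  1.10524434e-03]
 [ 1.14007646e-04 -2.84846858e-01  9.58573030e-01 -1.43168335e-01]
 [ 0.00000000e+00  0.00000000e+00  0.00000000e+00  1.00000000e+00]]
```

View pics/w1.png

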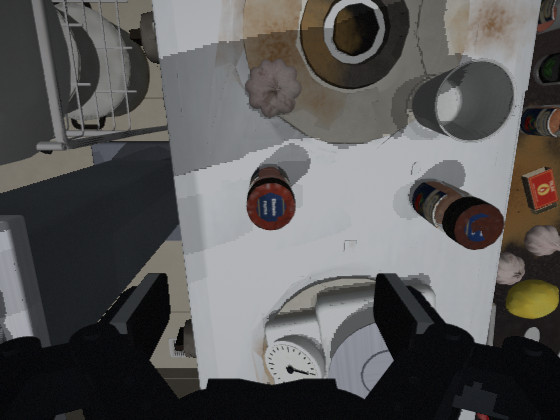

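The wrist view shows the jar's cap top centred at about (271,206), with the garlic at (273,88) and clear space on both sides along x.

```bash
python3 - <<'E'
from plant import *
import numpy as np,pickle
from h import *
g,p,r=pickle.load(open("w.pkl","rb"))
c=onz(wristray(g,p,r,(271,206)),.1045); print("wrist est",c)
x,y=(np.array([.448,.2055])+c[:2])/2
if np.hypot(c[0]-.448,c[1]-.2055)<.008:
    movel([x,y,.15],feed=.15)
    print(movel([x,y,.047],feed=.08,threshold=8),current_ee_pos(),current_contact_force())
    f0=np.array(current_contact_force())
    set_gripper(0.03); print(current_opening(),current_grip_force(),current_contact_force())
    print(current_ee_pos())
    movel([x,y,.19],feed=.12); wait(.3)
    print(current_opening(),current_grip_force(),np.array(current_contact_force())-f0,current_ee_pos(),current_clock())
E
```

```text
wrist est [0.44877425 0.20587682 0.1045    ]
False [0.44898629 0.20588517 0.04756079] [0.91589188 1.2787336  0.8314284 ]
0.039629612461044184 59.77390430867672 [-1.80288215 -0.90628304  3.56621087]
[0.44838329 0.20578551 0.04746464]
0.03984634227707744 59.99406221380809 [-1.53673134 -0.95405787 -1.58948678] [0.44815045 0.20560324 0.18957969] 6.1417
```

```bash
python3 - <<'E'
from plant import *
import cv2,numpy as np,pickle
movel([.574,.0102,.19],feed=.12); movel([.574,.0102,.122],feed=.06); wait(.3)
f0=np.array(current_contact_force())
for z in (.116,.113,.111,.109):
    movel([.574,.0102,z],feed=.02); wait(.2)
    print(z,current_ee_pos(),np.array(current_contact_force())-f0)
ims=[]
for n,b in(("scene",(230,130)),("top",(230,100))):
    im=get_image(n)["img"][b[1]:b[1]+190,b[0]:b[0]+190,::-1]; ims.append(cv2.resize(im,None,fx=2.1,fy=2.1,interpolation=cv2.INTER_CUBIC))
cv2.imwrite("pics/p1.png",np.hstack(ims)); print(current_clock(),ims[0].shape)
E
```

```text
0.116 [0.5741087  0.01016299 0.11608421] [-0.06813729 -0.75766205  1.07371769]
0.113 [0.57402297 0.01019969 0.11301421] [-0.43765431  0.15597207 -0.30552856]
0.111 [0.57405316 0.01021653 0.11102322] [0.35496037 0.78064583 0.07740818]
0.109 [0.57417902 0.01017304 0.10908498] [-0.55746579 -0.32162801  0.73614811]
11.9583 (399, 399, 3)
```

View pics/p1.png

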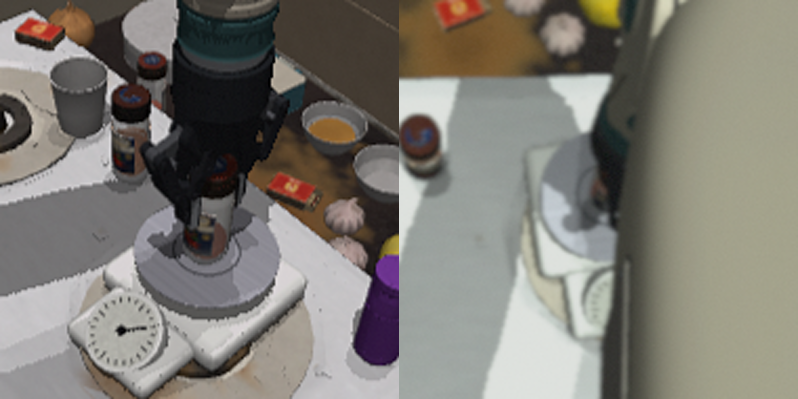

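The jar is in contact: the dial needle has moved. Its foot is centred in the ring at about (206,244), ring centre (209,244), and it stands upright, so I'll release it.

```bash
python3 - <<'E'
from plant import *
import cv2,numpy as np,pickle
set_gripper(.055); wait(.3); set_gripper(.085)
movel([.574,.0102,.23],feed=.1); reach([.42,.25,.3],current_tool_rot()); wait(.5)
ims=[];d={}
for n,b in(("scene",(230,130)),("top",(230,100))):
    g=get_image(n);d[n]=g
    ims.append(cv2.resize(g["img"][b[1]:b[1]+190,b[0]:b[0]+190,::-1],None,fx=2.1,fy=2.1,interpolation=cv2.INTER_CUBIC))
pickle.dump(d,open("d2.pkl","wb"))
cv2.imwrite("pics/p2.png",np.hstack(ims)); print(current_clock(),current_contact_force())
E
```

```text
16.05 [-0.90025717 -0.01779532  0.10654229]
```

View pics/p2.png

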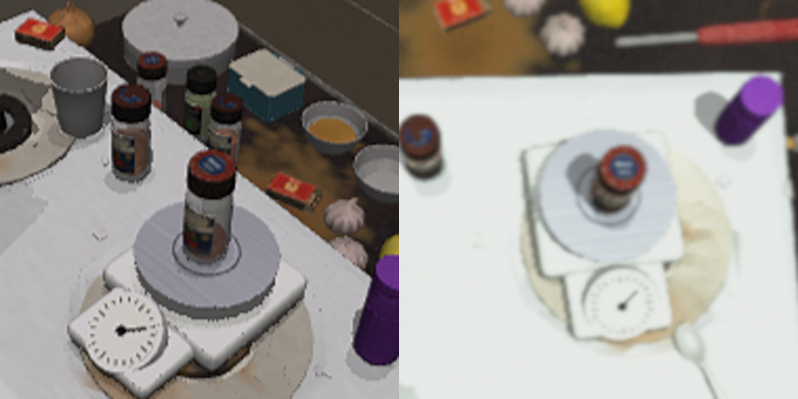

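The jar stands alone on the pan with the dial deflected. Cap top centre is at (212,162) on the left and (224,165) on the right. I'll triangulate it and hand in if it's centred.

```bash
python3 - <<'E'
import pickle,numpy as np
from h import *
from plant import close_job
d=pickle.load(open("d2.pkl","rb"))
x,e=tri([ray(d["scene"],(230+212/2.1-.3,130+162/2.1-.3)),ray(d["top"],(230+224/2.1-.3,100+165/2.1-.3))])
print(x,e)
if np.hypot(x[0]-.5741,x[1]-.0101)<.009: print(close_job())
E
```

```text
[0.57349337 0.01192178 0.16800661] [np.float64(0.0006306317042845927), np.float64(0.0006306317042846502)]
the job is handed in; nothing more can be done
None
```

The spice jar from beside the garlic stands upright and released on the scale pan, about 2 mm off centre by camera; the other jar and the garlic were not touched, and the job was handed in just after 16 s on the robot's clock.

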